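Offer up a carburetor float to its pivot posts

TASK

Lift the loose float bowl off the upturned carburetor and set it down, open side down, in the big empty bay of the red sorting box. Then pick up the brass float and lower its hinge tube between the two pivot posts, pontoons over the chamber, so that the tube lines up with the holes in both posts and I can push the hinge pin straight through. Finish still holding the float there, steady and lined up, not leaning on the carburetor; leave everything else on the bench where it is.

Things in the scene. Friction and masses are not known exactly. Their poses are not given: they have to be found in the camera images.
- carburetor: Cast-aluminium carburetor, fixed upside down on a grey stand. Origin on the bench under the middle of its float chamber, z up. Its level gasket face on top, 115 mm above the bench, is 78 (x) by 66 mm (y); all else is lower, within x -60..105, y -55..55 mm, but for pivot posts, a needle at x -12 (5.5 mm high) and a main jet at x 14 mm (7 mm across, 12 high), both at y 0, hidden by the bowl.
- pivot (a point): Point midway between the carburetor's two pivot posts, on the axis of their 5 mm pin holes: 22 mm to -x of the chamber's middle, 13 mm above the gasket face. Axes as the carburetor's: y along the pin holes, z up, x towards the chamber's middle, where the pontoons belong. Posts: inner cheeks at y -10 and 10 mm, 5 mm thick, 10 mm wide (x), tops 5.5 mm above this point.
- bowl: Loose aluminium float bowl, 110 g, an upside-down open box that stands open side down on the gasket face over posts and jets, its axes along the carburetor's. Origin at the centre of its open underside. Flange 78 (x) by 66 mm (y); box above it 67 by 58 mm; flat top at 31 mm; inside 28 mm high. Raise it 25 mm or more to clear the posts.
- bowl_plug (a point): Middle of the brass hexagonal drain plug at the centre of the bowl's top, the place to grip: 17 mm across flats (two flats face the bowl's +y and -y), 13 mm high, from 34 to 47 mm above the bowl's underside; a 25 mm round boss lies under it. This point is 40.5 mm above the underside.
- bay (a point): Centre of the floor of the big empty bay of the red sorting box (fixed, 235 by 130 mm; walls 3 mm thick, tops 28 mm above the bench). Bay inside: 118 mm (x) by 124 mm (y), floor 3 mm above the bench. Axes as the box's: x along its length, from the big bay to the small bays filled with jets and screws.
- float_center (a point): Centre of the loose brass float, 40 g, half-way up. Two brass cylinders (pontoons), 16 mm across, 30 mm long, lie along its x at 15 mm either side (y): 46 mm over all, 16 mm high; a flat tongue at half height leads to the hinge tube at -x. Axes: x from tube to pontoons, y along the tube, z up. It lies on a 3 mm grey mat, the same way up as it is fitted.
- tube_left (a point): The +y end of the float's hinge tube, on the tube's axis: 32 mm to -x of float_center, 7.5 mm to +y, same height. The tube is 15 mm long, 8 mm outside, 5 mm bore. Fitted, its axis passes through pivot along the pivot's y, this end on the +y side, with 2.5 mm of air to each post; the pontoons then hang 5 mm clear of the gasket face.
- tube_right (a point): The -y end of the float's hinge tube, on the tube's axis: 32 mm to -x of float_center, 7.5 mm to -y, same height.
- black_float: Bystander: loose black plastic float of another carburetor, alike but a little smaller (42 mm wide, 17 mm high), on the same mat. Origin under its middle.
- manifold: Bystander: loose cloudy cast-aluminium intake manifold, about 95 mm long (y), 80 mm (x) and 95 mm high, at the back of the bench. Origin under its foot flange.
- pick: Bystander: loose hooked steel pick with black handle, 160 mm long along its x, 10 mm high, at the back. Origin under its middle.
- screwdriver: Bystander: loose screwdriver with yellow handle, 190 mm long along its x, 26 mm high, at the back. Origin under its middle.
- spray_can: Bystander: loose blue spray can, 52 mm across, 170 mm high, at the back. Origin under its middle.
Things that resemble listed ones, but are neither listed nor needed, are in the scene too. What is shaped like the carburetor but pink or purple is not meant.

How it is judged:
By the outcome, as a careful person would: the job done as asked, in the order asked, and still so for the second after the job is handed in, while the arm keeps its last pose, push and grip.
It also fails if it takes over 64 s, if anything falls off the work surface, if the arm or the gripper's body presses on something with over 40 N, if the wrist force passes 120 N, or if a joint passes its speed limit or range.

ROBOT

A 6-joint arm with a two-finger parallel gripper is mounted at the origin on the work surface. World frame = base frame: x ahead of the robot, y to its left, z up, the work surface at z = 0. Lengths are in m, angles in degrees, forces in N, time in s.
With the tool pointing down it reaches from about 0.4 to 0.825 m from the base axis. Payload 7 kg.
Tool frame: the origin (TCP) lies on the centre line of the jaws, within the pads' length; the fingertips stand 22 mm ahead of it and the grasp point (between the pads) lies 3 mm ahead of it; z points along the fingers, y is the line along which they close (so a half turn about z gives the same grasp; the last joint's range is limited). The gripper opens to 88 mm and grips with 3 to 60 N. Pads are 19 mm wide; open, the fingers measure 130 mm over their backs; the gripper's body (78 mm by 193 mm) begins 47 mm behind the grasp point.
Start: joints at [80.163, 20.546, 0.682, 0, -70.136, -16.507], TCP at [0.3, 0.605, 0.249] pointing down, gripper open.
Joint ranges: [-176.03, 176.03], [-82.01, 121.73], [-58.28, 71.71], [-173.87, 95.51], [-174.79, -0.11], [-173.66, 173.66]. Speed limits (degrees/s): [136.94, 136.94, 172.46, 180, 180, 180].

INTERFACE

Orientations are given as [roll, pitch, yaw] about the fixed x, y, z axes, in that order (R = Rz(yaw) Ry(pitch) Rx(roll)).
In Python, from plant import get_state, cams, r gives the robot as it stands.
- The arm moves only by the tool apply_moves, never from a script. Its argument "targets" is a list of rows, each an object with "dp": the shift along the world's x, y, z in m, a list of three; "yaw": the turn about the world's z in degrees. In form: [{"dp": [x, y, z], "yaw": yaw}, ...]. A call has 1 to 20 rows; each row is the pose to reach, as a shift and turn from the pose commanded when the call began; what a row does not reach only later rows make up. A row lasts 1/12 s, in which the tool goes at most 41.7 mm and 7.16 degrees, less where a joint would pass 70% of its speed; a pose out of reach is approached as far as the arm can. A call with a gripper value outside its range is refused whole. "grip" is the gripper command: -1 is fully open, 1 is shut, values between are in proportion, set as the call begins (left out, the last holds). The fingers move at their own pace and stop on an object; "squeeze" is the grip in N (left out, the last holds). Time passes only in rows, so rows that repeat a pose let the fingers close. It gives the time, the measured TCP pose, the force, the opening and the grip force at its end, in the units of the state.
- get_state(): the state, without advancing time (a new reading comes with each control period).
- cams.capture(name): name is "scene" or "top" or "wrist"; returns a dict with "image" (384x512x3 uint8, red, green, blue), "range_z" (384x512 float32, m along the optical axis (not along the pixel's ray), 0 where there is no reading), "fx", "fy", "cx", "cy" (pixels), "R" (3x3) and "t" (3): a world point X has camera coordinates R X + t; the wrist camera has in their place "T_tool_cam" (4x4, takes a point from camera to tool coordinates, whose origin is the TCP and whose axes are the flange's). Camera axes: x right, y down, z forward; pixel columns grow to the right and rows downward; lengths in m; the calibration is good to about 2 mm. A picture is of the moment at which its call begins: read the wrist's pose just before it.
- r.close_job(): hands the job in; it is judged then, once.
The state is a dict: "time_s": time; "joints": joint angles; "qd": joint speeds; "joint_torque": joint torques, N m; "tcp_pos": TCP position; "eef_rot": TCP orientation; "contact_force": force on the tool from outside, world axes, zero at the start; "moment": the same for the moment, N m; "gripper_width": finger opening in m; "gripper_force": force on a finger pad.
Only numpy, scipy, OpenCV 4.12 (cv2) and the standard library are available. Lean on these libraries where they do the work, as an engineer would, in place of code of your own. Each camera call takes 0.05 s, during which the arm holds its last target. There are 200 camera calls.

## Working session

There is one attempt and no reset: what is moved stays moved. The work goes in short steps, Python scripts to look and compute and a tool call to move; the robot and the scene stay as the last step left them, time stands still between calls to the robot, and variables do not carry over. Pictures are saved under pics/ and viewed, at most 10 in all, crops included, and the job is handed in when it is done.

Besides the shell and the picture viewer there is one more tool, called as name(argument=value, ...), one argument or row to a line, values as JSON. apply_moves: Moves the arm, as the interface text tells. Its arguments: {"type":"object","properties":{"targets":{"type":"array","items":{"type":"object","properties":{"dp":{"type":"array","items":{"type":"number"}},"yaw":{"type":"number"}}}},"grip":{"type":"number"},"squeeze":{"type":"number"}},"required":["targets"]}

```bash
mkdir -p pics; ls; cat > h.py <<'E'
import numpy as np, cv2
from plant import get_state, cams, r
from scipy.spatial.transform import Rotation as Ro
def cap(n):
    s=get_state(); c=cams.capture(n)
    if 'R' in c: Rwc=np.array(c['R']).T; o=-Rwc@np.array(c['t'])
    else:
        T=np.eye(4);T[:3,:3]=Ro.from_euler('xyz',s['eef_rot'],degrees=True).as_matrix();T[:3,3]=s['tcp_pos']
        T=T@np.array(c['T_tool_cam']); Rwc=T[:3,:3];o=T[:3,3]
    c['Rwc']=Rwc;c['o']=o; return c
def ray(c,u,v): return c['Rwc']@np.array([(u-c['cx'])/c['fx'],(v-c['cy'])/c['fy'],1.])
def onz(c,u,v,z):
    d=ray(c,u,v); return c['o']+d*(z-c['o'][2])/d[2]
def cloud(c):
    z=c['range_z'];v,u=np.mgrid[:z.shape[0],:z.shape[1]]
    P=np.stack([(u-c['cx'])/c['fx']*z,(v-c['cy'])/c['fy']*z,z],-1)@c['Rwc'].T+c['o']
    P[z==0]=np.nan; return P
def save(n,im,k=1): cv2.imwrite('pics/'+n+'.png',cv2.resize(im[...,::-1],None,fx=k,fy=k,interpolation=cv2.INTER_CUBIC))
E
python3 - <<'E'
from h import *
s=get_state();print(s['time_s'],s['tcp_pos'],s['eef_rot'])
for n in('scene','top'):
    c=cap(n);save(n+'0',c['image'],1.5);print(n,c['o'],c['fx'])
    np.savez(n+'0.npz',**{k:c[k] for k in('image','range_z','Rwc','o','fx','fy','cx','cy')})
E
```

```text
pics
0.0 [0.29937732 0.60449229 0.24764517] [ 1.79907219e+02 -8.81117960e-03 -2.63516646e+01]
scene [0.79149749 0.41940511 1.10435849] 385.6219102531502
top [ 0.41025224 -0.09926177  1.3867936 ] 367.28867109232175
```

View pics/scene0.png

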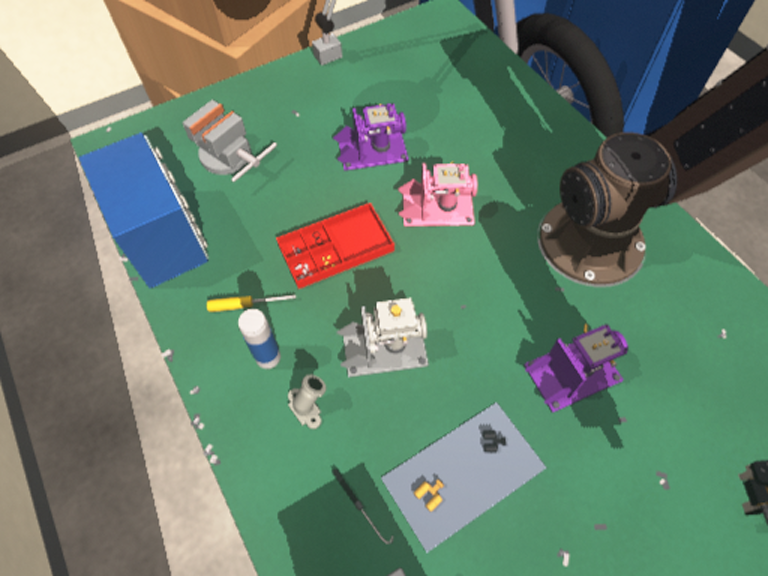

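View pics/top0.png

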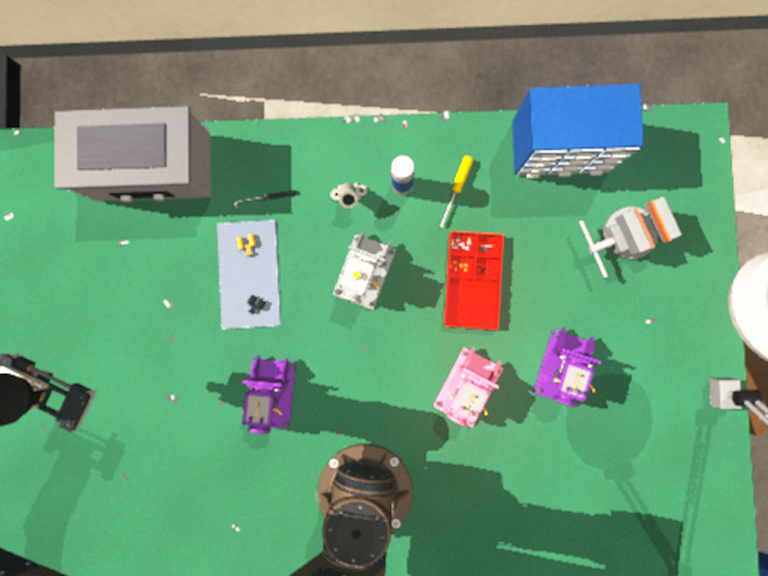

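The scene view shows the silver carburetor with its bowl and brass plug at (396,310), the red box at (335,245) with its big bay on the right, the brass float at (430,492) and the black float at (492,440). The pink and purple carburetors are decoys. The top view shows the carburetor at (360,275), the box at (475,280) with its big bay at the lower end, and the brass float at (247,243).

```bash
python3 - <<'E'
from h import *
for n in('scene','top'):
    c=dict(np.load(n+'0.npz'));P=cloud(c);hsv=cv2.cvtColor(c['image'],cv2.COLOR_RGB2HSV)
    h,s,v=cv2.split(hsv)
    m=((h<4)|(h>176))&(s>180)&(v>60)
    k,l,st,ce=cv2.connectedComponentsWithStats(m.astype(np.uint8))
    i=1+st[1:,4].argmax();ys,xs=np.nonzero(l==i)
    print(n,'box rect',cv2.minAreaRect(np.float32([onz(c,a,b,.02)[:2] for a,b in zip(xs,ys)])))
    m=(h>12)&(h<30)&(s>140)&(v>100)
    k,l,st,ce=cv2.connectedComponentsWithStats(m.astype(np.uint8))
    for i in range(1,k):
        if st[i,4]>8: print('yel',st[i,4],ce[i]*1.5,np.round(np.nanmedian(P[l==i],0),3))
    # bowl top
    m=(P[...,2]>.135)&(P[...,2]<.155)&(s<60)&(np.hypot(P[...,0]-.6,P[...,1])<.15)
    Q=P[m]; print('bowl top',len(Q),Q.mean(0),cv2.minAreaRect(np.float32(Q[:,:2])))
E
```

```text
scene box rect ((0.5140858292579651, -0.28199800848960876), (0.14673267304897308, 0.23632293939590454), 84.64164733886719)
yel 229 [228.13755459 303.11135371] [ 0.785 -0.261  0.024]
yel 29 [395.63793103 310.60344828] [0.527 0.001 0.163]
yel 145 [429.45517241 493.34482759] [0.627 0.28  0.018]
bowl top 433 [ 5.27119179e-01 -1.02411045e-04  1.46975655e-01] ((0.5250942707061768, -0.0038949288427829742), (0.06012120842933655, 0.06720034778118134), 67.496826171875)
top box rect ((0.5133193731307983, -0.2851108908653259), (0.1298437863588333, 0.23539085686206818), 84.57324981689453)
yel 122 [461.85245902 175.24180328] [ 0.776 -0.266  0.021]
yel 12 [657.125 214.375] [ 0.642 -0.699  0.118]
yel 32 [644.671875 228.609375] [ 0.613 -0.671  0.118]
yel 13 [666.11538462 233.76923077] [ 0.6   -0.718  0.118]
yel 65 [246.71538462 243.73846154] [0.623 0.278 0.015]
yel 12 [462.625 265.   ] [ 0.552 -0.262  0.009]
yel 12 [356.25 274.5 ] [ 0.523 -0.006  0.163]
yel 41 [750.32926829 381.76829268] [ 0.189 -1.216 -0.416]
yel 9 [592.  388.5] [ 0.244 -0.537  0.101]
yel 9 [484.66666667 411.33333333] [ 0.202 -0.287  0.103]
yel 94 [757.11702128 424.00531915] [ 0.055 -1.228 -0.418]
bowl top 310 [ 0.52286331 -0.0034182   0.14624028] ((0.5230382084846497, -0.003519698977470398), (0.05826482176780701, 0.06673231720924377), 67.35521697998047)
```

apply_moves(
  targets=[
    {"dp": [0.29, -0.33, 0.08], "yaw": 0},
    {"dp": [0.29, -0.33, 0.08], "yaw": 0},
    {"dp": [0.29, -0.33, 0.08], "yaw": 0},
    {"dp": [0.29, -0.33, 0.08], "yaw": 0},
    {"dp": [0.29, -0.33, 0.08], "yaw": 0},
    {"dp": [0.29, -0.33, 0.08], "yaw": 0},
    {"dp": [0.29, -0.33, 0.08], "yaw": 0},
    {"dp": [0.29, -0.33, 0.08], "yaw": 0},
    {"dp": [0.29, -0.33, 0.08], "yaw": 0},
    {"dp": [0.29, -0.33, 0.08], "yaw": 0},
    {"dp": [0.29, -0.33, 0.08], "yaw": 0},
    {"dp": [0.29, -0.33, 0.08], "yaw": 0},
    {"dp": [0.29, -0.33, 0.08], "yaw": 0},
    {"dp": [0.29, -0.33, 0.08], "yaw": 0},
    {"dp": [0.29, -0.33, 0.08], "yaw": 0},
    {"dp": [0.29, -0.33, 0.08], "yaw": 0},
    {"dp": [0.29, -0.33, 0.08], "yaw": 0},
    {"dp": [0.29, -0.33, 0.08], "yaw": 0},
  ],
  grip=-1,
  squeeze=20,
)

```text
time_s: 1.6
tcp_pos: [0.589, 0.2757, 0.3285]
eef_rot: [180.0, 0.0, -26.3]
contact_force: [-0.4, 0.2, -0.6]
gripper_width: 0.0879
gripper_force: 0.0
```

```bash
python3 - <<'E'
from h import *
s=get_state();print(s['time_s'],s['tcp_pos'],s['eef_rot'],s['joints'],s['gripper_width'],s['qd'])
c=cap('wrist');save('w1',c['image'],1.5);print(c['o'],c['fx'],c['T_tool_cam'])
np.savez('w1.npz',**{k:c[k] for k in('image','range_z','Rwc','o','fx','fy','cx','cy')})
for p in [(.625,.279,.011)]:
    q=c['Rwc'].T@(np.array(p)-c['o']);print(q[0]/q[2]*c['fx']+c['cx'],q[1]/q[2]*c['fy']+c['cy'])
E
```

```text
1.6 [0.58902911 0.27565994 0.32853113] [ 1.79997268e+02  2.39756591e-03 -2.62649990e+01] [ 4.22313022e+01  1.61256028e+01  4.66004288e+00 -1.25429786e-03
 -7.85378607e+01  2.15039482e+01] 0.08785969816655953 [-0.24069656  0.11477438  0.19259335  0.13595733  0.02443246 -0.07901639]
[0.65880369 0.24170963 0.46444808] 335.87029508632645 [[-4.38323804e-04 -9.59464806e-01 -2.81828127e-01  7.75889588e-02]
 [ 9.99999803e-01 -2.93980587e-04 -5.54450304e-04 -4.25233453e-04]
 [ 4.49123555e-04 -2.81828315e-01  9.59464746e-01 -1.35920216e-01]
 [ 0.00000000e+00  0.00000000e+00  0.00000000e+00  1.00000000e+00]]
242.28632696134508 136.28707408599792
```

View pics/w1.png

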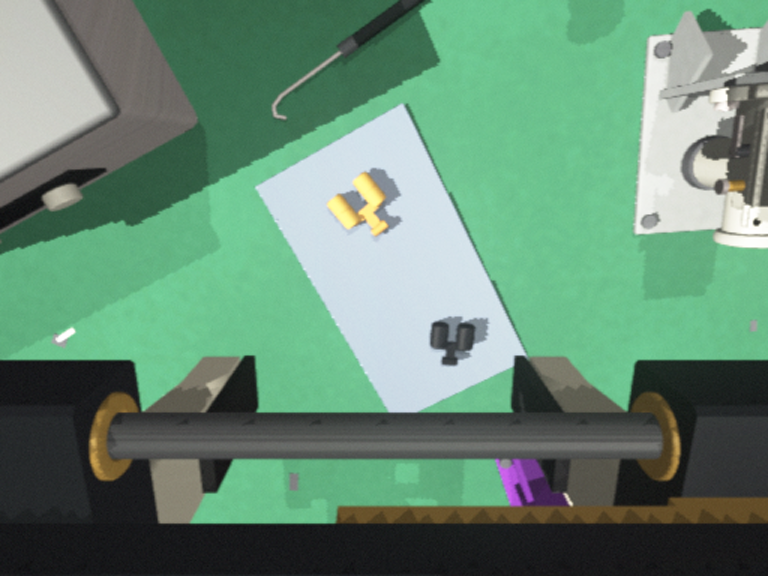

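The wrist view shows the brass float at (358,203): pontoons at (368,188) and (343,213), tube towards (377,225). The black float at (452,340) is a bystander. The only other brass nearby is the carburetor's plug or screw at (735,186), so the float is unambiguous. Next I'll look closely at the bowl.

apply_moves(
  targets=[
    {"dp": [-0.08, -0.28, 0.0], "yaw": 3.7},
    {"dp": [-0.08, -0.28, 0.0], "yaw": 3.7},
    {"dp": [-0.08, -0.28, 0.0], "yaw": 3.7},
    {"dp": [-0.08, -0.28, 0.0], "yaw": 3.7},
    {"dp": [-0.08, -0.28, 0.0], "yaw": 3.7},
    {"dp": [-0.08, -0.28, 0.0], "yaw": 3.7},
    {"dp": [-0.08, -0.28, 0.0], "yaw": 3.7},
    {"dp": [-0.08, -0.28, 0.0], "yaw": 3.7},
    {"dp": [-0.08, -0.28, 0.0], "yaw": 3.7},
    {"dp": [-0.08, -0.28, 0.0], "yaw": 3.7},
    {"dp": [-0.08, -0.28, 0.0], "yaw": 3.7},
    {"dp": [-0.08, -0.28, 0.0], "yaw": 3.7},
  ],
)

```text
time_s: 2.65
tcp_pos: [0.5099, -0.004, 0.3283]
eef_rot: [180.0, 0.0, -22.6]
contact_force: [-0.9, 0.1, -0.3]
gripper_width: 0.0875
gripper_force: 0.0
```

```bash
python3 - <<'E'
from h import *
s=get_state();print(s['time_s'],s['tcp_pos'],s['eef_rot'])
c=cap('wrist');save('w2',c['image'],1.5)
np.savez('w2.npz',**{k:c[k] for k in('image','range_z','Rwc','o','fx','fy','cx','cy')})
P=cloud(c);h,sa,v=cv2.split(cv2.cvtColor(c['image'],cv2.COLOR_RGB2HSV))
m=(h>12)&(h<30)&(sa>110)&(v>80)&(P[...,2]>.14)
k,l,st,ce=cv2.connectedComponentsWithStats(m.astype(np.uint8))
for i in range(1,k):
    if st[i,4]>15: print('yel',st[i],ce[i]*1.5,np.nanmedian(P[l==i],0),onz(c,*ce[i],.162))
for z0,z1 in((.155,.165),(.140,.150),(.112,.122)):
    m=(P[...,2]>z0)&(P[...,2]<z1)&(np.hypot(P[...,0]-.525,P[...,1])<.08)
    Q=P[m];print(len(Q),np.median(Q[:,2]),cv2.minAreaRect(np.float32(Q[:,:2])))
E
```

```text
2.65 [ 0.50989147 -0.00404936  0.32831289] [ 1.79986753e+02  1.97378923e-02 -2.25612259e+01]
yel [243 160  16   6  25] [376.02 243.72] [ 0.53366535 -0.0085482   0.15877158] [ 0.5329962  -0.00793701  0.162     ]
yel [ 59 262  33  59 941] [107.58395324 436.90648247] [0.55745476 0.02756801 0.38963311] [0.48070123 0.21235306 0.162     ]
yel [434 263  20  57 376] [669.37898936 438.73803191] [ 0.52207504 -0.05957234  0.39184382] [ 0.33249377 -0.14035619  0.162     ]
yel [ 225  332  287   17 2860] [566.26993007 511.66993007] [ 0.52123747 -0.03947832  0.39917803] [ 0.30249338 -0.05834164  0.162     ]
320 0.16191528374550637 ((0.5257912278175354, -0.004194961860775948), (0.016734426841139793, 0.018940797075629234), 68.19955444335938)
3761 0.14578054505738952 ((0.5253832936286926, -0.00416569784283638), (0.05815880745649338, 0.0675390288233757), 67.94140625)
615 0.11971792177042029 ((0.5260440111160278, -0.004320621490478516), (0.0660090520977974, 0.0765913873910904), 67.5238037109375)
```

View pics/w2.png

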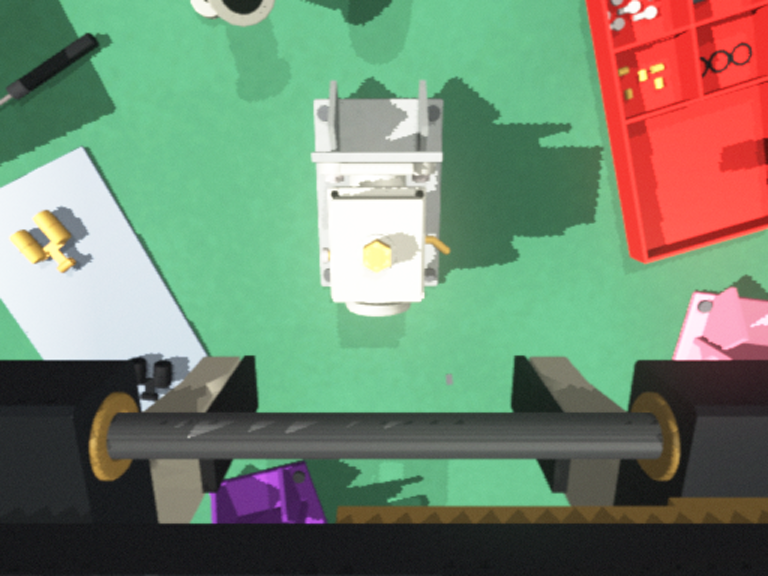

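The wrist view shows the bowl with its brass plug at (376,252) and the carburetor body and flange extending upwards (+x, tool x). The silver one is the right one: it has the loose bowl. Now I'll grip the plug.

apply_moves(
  targets=[
    {"dp": [0.016, 0, -0.04], "yaw": 0.3},
    {"dp": [0.016, 0, -0.08], "yaw": 0.3},
    {"dp": [0.016, 0, -0.11], "yaw": 0.3},
    {"dp": [0.016, 0, -0.13], "yaw": 0.3},
    {"dp": [0.016, 0, -0.145], "yaw": 0.3},
    {"dp": [0.016, 0, -0.155], "yaw": 0.3},
    {"dp": [0.016, 0, -0.155], "yaw": 0.3},
    {"dp": [0.016, 0, -0.155], "yaw": 0.3},
    {"dp": [0.016, 0, -0.155], "yaw": 0.3},
  ],
)

```text
time_s: 3.45
tcp_pos: [0.5264, -0.0047, 0.1746]
eef_rot: [-180.0, -0.1, -22.3]
contact_force: [0.6, -0.5, 0.7]
gripper_width: 0.0877
gripper_force: 0.0
```

apply_moves(
  targets=[
    {"dp": [0, 0, 0], "yaw": 0},
    {"dp": [0, 0, 0], "yaw": 0},
    {"dp": [0, 0, 0], "yaw": 0},
    {"dp": [0, 0, 0], "yaw": 0},
    {"dp": [0, 0, 0], "yaw": 0},
    {"dp": [0, 0, 0], "yaw": 0},
    {"dp": [0, 0, 0], "yaw": 0},
    {"dp": [0, 0, 0], "yaw": 0},
    {"dp": [0, 0, 0], "yaw": 0},
    {"dp": [0, 0, 0], "yaw": 0},
    {"dp": [0, 0, 0], "yaw": 0},
    {"dp": [0, 0, 0], "yaw": 0},
  ],
  grip=1,
  squeeze=25,
)

```text
time_s: 4.45
tcp_pos: [0.5256, -0.0052, 0.1735]
eef_rot: [180.0, 0.0, -22.3]
contact_force: [-0.0, 0.9, 0.3]
gripper_width: 0.0165
gripper_force: 25.0
```

apply_moves(
  targets=[
    {"dp": [0, 0, 0.005], "yaw": 0},
    {"dp": [0, 0, 0.012], "yaw": 0},
    {"dp": [0, 0, 0.022], "yaw": 0},
    {"dp": [0, 0, 0.035], "yaw": 0},
    {"dp": [0, 0, 0.05], "yaw": 0},
    {"dp": [0, 0, 0.07], "yaw": 0},
    {"dp": [0, 0, 0.085], "yaw": 0},
    {"dp": [-0.005, -0.02, 0.095], "yaw": 2},
    {"dp": [-0.015, -0.05, 0.1], "yaw": 4},
    {"dp": [-0.025, -0.085, 0.1], "yaw": 6},
    {"dp": [-0.03, -0.12, 0.1], "yaw": 9},
    {"dp": [-0.04, -0.155, 0.1], "yaw": 11},
    {"dp": [-0.05, -0.19, 0.1], "yaw": 13},
    {"dp": [-0.06, -0.225, 0.1], "yaw": 15},
    {"dp": [-0.065, -0.25, 0.1], "yaw": 17},
    {"dp": [-0.067, -0.267, 0.1], "yaw": 17},
    {"dp": [-0.067, -0.273, 0.1], "yaw": 17},
    {"dp": [-0.067, -0.273, 0.1], "yaw": 17},
    {"dp": [-0.067, -0.273, 0.1], "yaw": 17},
  ],
)

```text
time_s: 6.03
tcp_pos: [0.4586, -0.278, 0.274]
eef_rot: [-180.0, -0.0, -5.4]
contact_force: [-0.3, 0.3, -1.6]
gripper_width: 0.0168
gripper_force: 25.0
```

```bash
python3 - <<'E'
from h import *
s=get_state();print(s['time_s'],s['tcp_pos'],s['eef_rot'],s['gripper_width'],s['contact_force'])
c=cap('top')
h,sa,v=cv2.split(cv2.cvtColor(c['image'],cv2.COLOR_RGB2HSV))
c=cap('wrist');save('w3',c['image'],1.5)
h,sa,v=cv2.split(cv2.cvtColor(c['image'],cv2.COLOR_RGB2HSV))
P=cloud(c);m=((h<4)|(h>176))&(sa>180)&(v>60)&(P[...,2]<.04)
Q=P[m];Q=Q[np.hypot(Q[:,0]-.51,Q[:,1]+.285)<.16];print(len(Q),cv2.minAreaRect(np.float32(Q[:,:2])))
m=(P[...,2]>.19)&(P[...,2]<.26)&(np.hypot(P[...,0]-s['tcp_pos'][0],P[...,1]-s['tcp_pos'][1])<.06)
Q=P[m];print(len(Q),np.percentile(Q[:,2],[5,50,95]))
E
```

```text
6.0333 [ 0.45859877 -0.27800778  0.27404077] [-1.79994520e+02 -2.71905289e-02 -5.39850150e+00] 0.01684196042304435 [-0.34020153  0.32219725 -1.56332778]
8080 ((0.5453099012374878, -0.287459135055542), (0.12479709833860397, 0.17044886946678162), 84.43693542480469)
8292 [0.21978162 0.24592726 0.25310778]
```

View pics/w3.png

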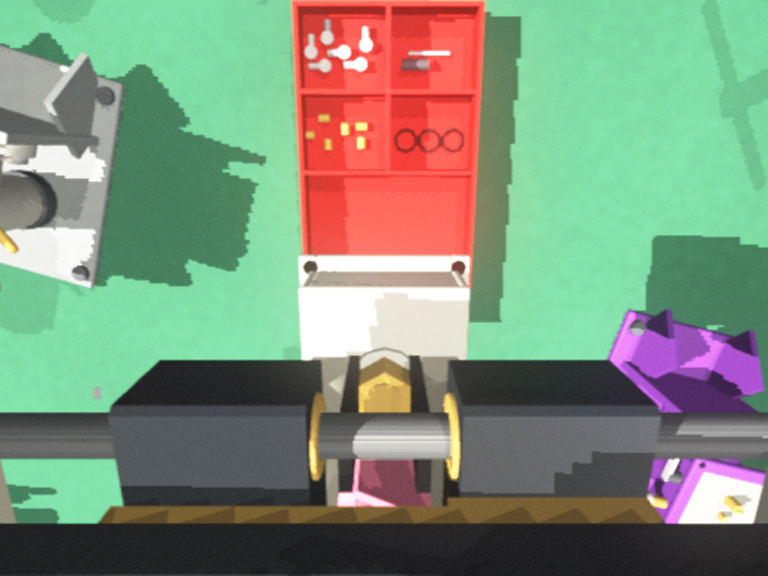

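The wrist view shows the bowl held level at (385,320) over the near end of the red box, with the big bay directly beneath. I'll lower it.

apply_moves(
  targets=[
    {"dp": [0, 0, -0.03], "yaw": 0},
    {"dp": [0, 0, -0.065], "yaw": 0},
    {"dp": [0, 0, -0.1], "yaw": 0},
    {"dp": [0, 0, -0.135], "yaw": 0},
    {"dp": [0, 0, -0.165], "yaw": 0},
    {"dp": [0, 0, -0.185], "yaw": 0},
    {"dp": [0, 0, -0.197], "yaw": 0},
    {"dp": [0, 0, -0.203], "yaw": 0},
    {"dp": [0, 0, -0.207], "yaw": 0},
    {"dp": [0, 0, -0.209], "yaw": 0},
    {"dp": [0, 0, -0.21], "yaw": 0},
    {"dp": [0, 0, -0.211], "yaw": 0},
    {"dp": [0, 0, -0.211], "yaw": 0},
    {"dp": [0, 0, -0.211], "yaw": 0},
  ],
)

```text
time_s: 7.3
tcp_pos: [0.4589, -0.2783, 0.0632]
eef_rot: [180.0, -0.1, -5.3]
contact_force: [0.7, -0.1, -1.0]
gripper_width: 0.0167
gripper_force: 25.0
```

apply_moves(
  targets=[
    {"dp": [0, 0, -0.0007], "yaw": 0},
    {"dp": [0, 0, -0.0014], "yaw": 0},
    {"dp": [0, 0, -0.002], "yaw": 0},
    {"dp": [0, 0, -0.002], "yaw": 0},
    {"dp": [0, 0, -0.002], "yaw": 0},
  ],
)

```text
time_s: 7.72
tcp_pos: [0.4587, -0.2782, 0.0615]
eef_rot: [180.0, -0.0, -5.3]
contact_force: [-2.5, 2.4, 8.4]
gripper_width: 0.0162
gripper_force: 25.0
```

Contact. I'll release and rise.

apply_moves(
  targets=[
    {"dp": [0, 0, 0], "yaw": 0},
    {"dp": [0, 0, 0], "yaw": 0},
    {"dp": [0, 0, 0], "yaw": 0},
    {"dp": [0, 0, 0], "yaw": 0},
    {"dp": [0, 0, 0], "yaw": 0},
    {"dp": [0, 0, 0.01], "yaw": 0},
    {"dp": [0, 0, 0.03], "yaw": 0},
    {"dp": [0, 0, 0.06], "yaw": 0},
    {"dp": [0, 0, 0.1], "yaw": 0},
    {"dp": [0, 0, 0.14], "yaw": 0},
    {"dp": [0, 0, 0.18], "yaw": 0},
    {"dp": [0, 0, 0.22], "yaw": 0},
    {"dp": [0, 0, 0.25], "yaw": 0},
    {"dp": [0, 0, 0.25], "yaw": 0},
  ],
  grip=-1,
)

```text
time_s: 8.88
tcp_pos: [0.4606, -0.2795, 0.319]
eef_rot: [179.8, -0.6, -5.3]
contact_force: [1.0, -0.8, 1.1]
gripper_width: 0.0877
gripper_force: 0.0
```

```bash
python3 - <<'E'
from h import *
s=get_state();print(s['time_s'],s['tcp_pos'],s['eef_rot'],s['gripper_width'])
c=cap('top');P=cloud(c)
m=(P[...,2]>.027)&(P[...,2]<.045)&(np.hypot(P[...,0]-.458,P[...,1]+.278)<.07)&(cv2.cvtColor(c['image'],cv2.COLOR_RGB2HSV)[...,1]<80)
Q=P[m];print(len(Q),Q.mean(0) if len(Q) else 0)
# float estimate from w1
for n in('w1','w2'):
    c=dict(np.load(n+'.npz'));h,sa,v=cv2.split(cv2.cvtColor(c['image'],cv2.COLOR_RGB2HSV));P=cloud(c)
    m=(h>12)&(h<30)&(sa>110)&(v>80)&(P[...,2]<.04)&(np.hypot(P[...,0]-.625,P[...,1]-.279)<.06)
    Q=P[m];t=Q[:,2]>.013
    A=np.float32([onz(c,x,y,.011)[:2] for y,x in zip(*np.nonzero(m))])
    print(n,len(A),A.mean(0),cv2.minAreaRect(A))
E
```

```text
8.8833 [ 0.46063438 -0.2794688   0.3189853 ] [179.79633576  -0.64815555  -5.3059696 ] 0.08769196749884048
42 [ 0.42752818 -0.2732977   0.03484811]
w1 370 [0.62264967 0.27921784] ((0.6215119957923889, 0.27867719531059265), (0.04910760745406151, 0.03999454900622368), 13.99309253692627)
w2 466 [0.62706685 0.2800683 ] ((0.6221773028373718, 0.28035151958465576), (0.051440563052892685, 0.04498228430747986), 10.552325248718262)
```

apply_moves(
  targets=[
    {"dp": [0.01, 0.298, 0], "yaw": -17},
    {"dp": [0.01, 0.298, 0], "yaw": -17},
    {"dp": [0.01, 0.298, 0], "yaw": -17},
    {"dp": [0.01, 0.298, 0], "yaw": -17},
    {"dp": [0.01, 0.298, 0], "yaw": -17},
    {"dp": [0.01, 0.298, -0.07], "yaw": -17},
    {"dp": [0.01, 0.298, -0.07], "yaw": -17},
    {"dp": [0.01, 0.298, -0.07], "yaw": -17},
    {"dp": [0.01, 0.298, -0.07], "yaw": -17},
    {"dp": [0.01, 0.298, -0.07], "yaw": -17},
    {"dp": [0.01, 0.298, -0.07], "yaw": -17},
    {"dp": [0.01, 0.298, -0.07], "yaw": -17},
    {"dp": [0.01, 0.298, -0.07], "yaw": -17},
  ],
)

```text
time_s: 10.02
tcp_pos: [0.4688, 0.019, 0.2413]
eef_rot: [-180.0, -0.0, -22.4]
contact_force: [0.2, 0.2, -0.4]
gripper_width: 0.0876
gripper_force: 0.0
```

```bash
python3 - <<'E'
from h import *
s=get_state();print(s['time_s'],s['tcp_pos'],s['eef_rot'],s['gripper_width'])
c=cap('wrist')
np.savez('w4.npz',**{k:c[k] for k in('image','range_z','Rwc','o','fx','fy','cx','cy')})
save('w4',c['image'][:260,80:430],2.2)
P=cloud(c)
D=np.hypot(P[...,0]-.515,P[...,1])<.075
m=D&(P[...,2]>.111)&(P[...,2]<.119);Q=P[m];print('gasket',len(Q),np.median(Q[:,2]),cv2.minAreaRect(np.float32(Q[:,:2])))
m=D&(P[...,2]>.128)&(P[...,2]<.14);k,l,st,ce=cv2.connectedComponentsWithStats(m.astype(np.uint8))
for i in range(1,k): 
    if st[i,4]>4:
        Q=P[l==i];print(st[i],ce[i],np.median(Q[:,2]),cv2.minAreaRect(np.float32(Q[:,:2])))
E
```

```text
10.0167 [0.46882807 0.01903654 0.24126913] [-1.79958405e+02 -4.93643384e-02 -2.24256871e+01] 0.08761309854791197
gasket 8548 0.11495398283498673 ((0.5257716178894043, -0.004393730312585831), (0.06608258932828903, 0.07744450122117996), 67.5606689453125)
[237 147   7  14  97] [240.        153.4742268] 0.13212039051636928 ((0.5100841522216797, 0.015274487435817719), (0.004624305292963982, 0.009538899175822735), 67.33087921142578)
[271 147   7  14  94] [273.87234043 153.46808511] 0.132378880888803 ((0.5005200505256653, -0.007787415292114019), (0.004616506397724152, 0.009649766609072685), 67.85002136230469)
```

View pics/w4.png

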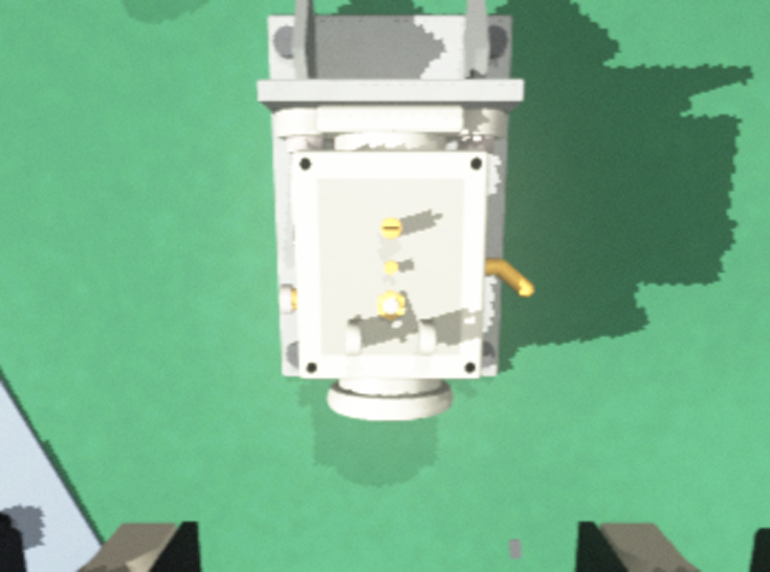

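The crop shows the bare gasket face. The posts are at (353,336) and (428,335), the needle at (391,303) between the posts and the jet, with two more brass bits at (391,268) and (391,228). The posts are on the near (−x) side, so the orientation is confirmed. Next, a close look at the float.

apply_moves(
  targets=[
    {"dp": [0.111, 0.253, 0], "yaw": 32.5},
    {"dp": [0.111, 0.253, 0], "yaw": 32.5},
    {"dp": [0.111, 0.253, 0], "yaw": 32.5},
    {"dp": [0.111, 0.253, 0], "yaw": 32.5},
    {"dp": [0.111, 0.253, -0.04], "yaw": 32.5},
    {"dp": [0.111, 0.253, -0.04], "yaw": 32.5},
    {"dp": [0.111, 0.253, -0.04], "yaw": 32.5},
    {"dp": [0.111, 0.253, -0.04], "yaw": 32.5},
    {"dp": [0.111, 0.253, -0.04], "yaw": 32.5},
    {"dp": [0.111, 0.253, -0.04], "yaw": 32.5},
    {"dp": [0.111, 0.253, -0.04], "yaw": 32.5},
    {"dp": [0.111, 0.253, -0.04], "yaw": 32.5},
  ],
)

```text
time_s: 11.07
tcp_pos: [0.5797, 0.2718, 0.2017]
eef_rot: [-180.0, -0.1, 10.1]
contact_force: [0.4, 0.1, 0.4]
gripper_width: 0.088
gripper_force: 0.0
```

```bash
cat > fl.py <<'E'
from h import *
# float pose from brass mask: split in tool-ish frame by yaw guess
def flt(c,ctr,zc,r=.06):
    h,sa,v=cv2.split(cv2.cvtColor(c['image'],cv2.COLOR_RGB2HSV));P=cloud(c)
    m=(h>12)&(h<30)&(sa>100)&(v>70)&(np.abs(P[...,2]-zc)<.014)&(np.hypot(P[...,0]-ctr[0],P[...,1]-ctr[1])<r)
    return m,P
E
python3 - <<'E'
from fl import *
s=get_state();print(s['time_s'],s['tcp_pos'],s['eef_rot'],s['gripper_width'])
c=cap('wrist')
np.savez('w5.npz',**{k:c[k] for k in('image','range_z','Rwc','o','fx','fy','cx','cy')})
save('w5',c['image'][:260,80:430],2.2)
m,P=flt(c,(.625,.279),.011)
print(m.sum());Q=P[m]
A=np.float32([onz(c,x,y,.011)[:2] for y,x in zip(*np.nonzero(m))]);print(cv2.minAreaRect(A))
# pontoon tops
t=m&(P[...,2]>.0165);k,l,st,ce=cv2.connectedComponentsWithStats(t.astype(np.uint8))
for i in range(1,k):
    if st[i,4]>20: print(st[i,4],ce[i],np.nanmedian(P[l==i],0),cv2.minAreaRect(np.float32(P[l==i][:,:2])))
print(np.nanpercentile(Q[:,2],[5,25,50,75,95]))
E
```

```text
11.0667 [0.57973568 0.27180534 0.20171686] [-1.79959053e+02 -7.65726166e-02  1.00852615e+01] 0.08801914849083017
1403
((0.6212489008903503, 0.2808200418949127), (0.05068372189998627, 0.04521816596388817), 13.320439338684082)
347 [268.90201729 126.36023055] [0.63507132 0.26910748 0.01804211] ((0.6346597671508789, 0.2693707048892975), (0.028671015053987503, 0.012127536348998547), 11.012434005737305)
344 [236.97965116 128.34011628] [0.6282038  0.29817252 0.0180686 ] ((0.6280871033668518, 0.2979799509048462), (0.02959146350622177, 0.011754069477319717), 13.270599365234375)
[0.01111555 0.01327595 0.01643993 0.01804168 0.01910351]
```

View pics/w5.png

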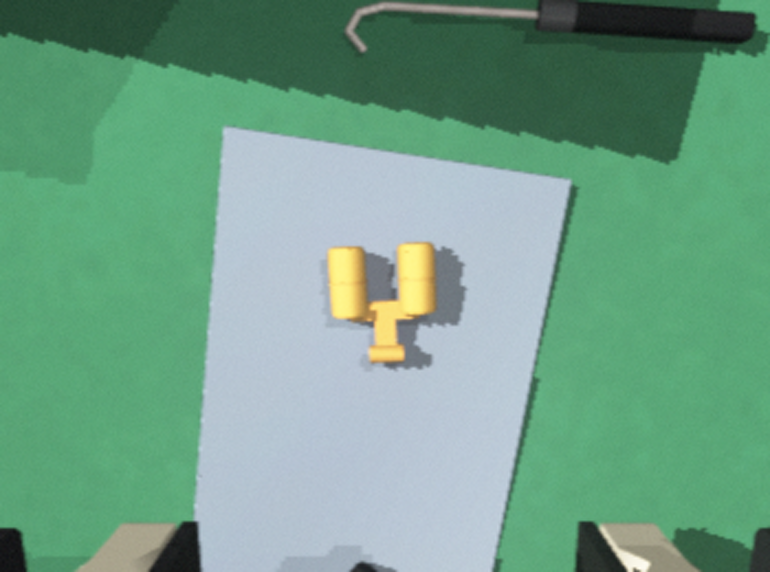

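The crop shows the brass float with its pontoons at (347,283) and (416,279) and its hinge tube at (386,353), i.e. on the −x side. It's the listed one: brass, 46 mm wide, on the mat. I'll go down over it.

apply_moves(
  targets=[
    {"dp": [0.02, 0.005, -0.03], "yaw": 3},
    {"dp": [0.04, 0.01, -0.06], "yaw": 3},
    {"dp": [0.0515, 0.012, -0.09], "yaw": 3},
    {"dp": [0.0515, 0.012, -0.115], "yaw": 3},
    {"dp": [0.0515, 0.012, -0.135], "yaw": 3},
    {"dp": [0.0515, 0.012, -0.145], "yaw": 3},
    {"dp": [0.0515, 0.012, -0.15], "yaw": 3},
    {"dp": [0.0515, 0.012, -0.15], "yaw": 3},
    {"dp": [0.0515, 0.012, -0.15], "yaw": 3},
  ],
)

```text
time_s: 11.87
tcp_pos: [0.6317, 0.2852, 0.0521]
eef_rot: [-180.0, -0.1, 13.2]
contact_force: [-0.5, -0.5, 0.3]
gripper_width: 0.0875
gripper_force: 0.0
```

apply_moves(
  targets=[
    {"dp": [0, -0.001, -0.01], "yaw": 0},
    {"dp": [0, -0.001, -0.018], "yaw": 0},
    {"dp": [0, -0.001, -0.022], "yaw": 0},
    {"dp": [0, -0.001, -0.0235], "yaw": 0},
    {"dp": [0, -0.001, -0.0235], "yaw": 0},
    {"dp": [0, -0.001, -0.0235], "yaw": 0},
    {"dp": [0, -0.001, -0.0235], "yaw": 0},
  ],
)

```text
time_s: 12.45
tcp_pos: [0.6312, 0.2841, 0.0273]
eef_rot: [-180.0, -0.0, 13.2]
contact_force: [0.3, -0.2, -0.3]
gripper_width: 0.0873
gripper_force: 0.0
```

apply_moves(
  targets=[
    {"dp": [0, 0, 0], "yaw": 0},
    {"dp": [0, 0, 0], "yaw": 0},
    {"dp": [0, 0, 0], "yaw": 0},
    {"dp": [0, 0, 0], "yaw": 0},
    {"dp": [0, 0, 0], "yaw": 0},
    {"dp": [0, 0, 0], "yaw": 0},
    {"dp": [0, 0, 0], "yaw": 0},
    {"dp": [0, 0, 0], "yaw": 0},
  ],
  grip=1,
  squeeze=15,
)

```text
time_s: 13.12
tcp_pos: [0.631, 0.2838, 0.0271]
eef_rot: [180.0, 0.0, 13.2]
contact_force: [-1.3, 0.5, 1.2]
gripper_width: 0.0456
gripper_force: 15.0
```

apply_moves(
  targets=[
    {"dp": [0, 0, 0.01], "yaw": 0},
    {"dp": [0, 0, 0.03], "yaw": 0},
    {"dp": [0, 0, 0.06], "yaw": 0},
    {"dp": [0, 0, 0.09], "yaw": 0},
    {"dp": [0, 0, 0.12], "yaw": 0},
    {"dp": [0, 0, 0.145], "yaw": 0},
    {"dp": [0, -0.01, 0.16], "yaw": -2},
    {"dp": [-0.01, -0.035, 0.165], "yaw": -5},
    {"dp": [-0.02, -0.065, 0.165], "yaw": -9},
    {"dp": [-0.03, -0.1, 0.165], "yaw": -13},
    {"dp": [-0.045, -0.135, 0.165], "yaw": -17},
    {"dp": [-0.055, -0.17, 0.165], "yaw": -21},
    {"dp": [-0.065, -0.205, 0.165], "yaw": -25},
    {"dp": [-0.075, -0.235, 0.165], "yaw": -29},
    {"dp": [-0.085, -0.26, 0.165], "yaw": -33},
    {"dp": [-0.091, -0.28, 0.165], "yaw": -35.7},
    {"dp": [-0.096, -0.288, 0.165], "yaw": -35.7},
    {"dp": [-0.096, -0.292, 0.165], "yaw": -35.7},
    {"dp": [-0.096, -0.292, 0.165], "yaw": -35.7},
    {"dp": [-0.096, -0.292, 0.165], "yaw": -35.7},
  ],
)

```text
time_s: 14.78
tcp_pos: [0.5356, -0.0076, 0.1924]
eef_rot: [-180.0, -0.0, -22.5]
contact_force: [-0.1, 0.2, -0.4]
gripper_width: 0.0457
gripper_force: 15.0
```

```bash
python3 - <<'E'
from fl import *
s=get_state();print(s['time_s'],s['tcp_pos'],s['eef_rot'],s['gripper_width'],s['contact_force'])
for n in('wrist','scene'):
    c=cap(n);np.savez('h_'+n+'.npz',**{k:c[k] for k in('image','range_z','Rwc','o','fx','fy','cx','cy')})
    im=c['image']
    if n=='wrist': A=cv2.resize(im[60:384,100:420],None,fx=1.2,fy=1.2)
    else:
        q=c['Rwc'].T@(np.array([.515,0,.17])-c['o']);u=int(q[0]/q[2]*c['fx']+c['cx']);v=int(q[1]/q[2]*c['fy']+c['cy'])
        B=cv2.resize(im[v-45:v+45,u-45:u+45],(388,388),interpolation=cv2.INTER_CUBIC);print(u,v)
    m,P=flt(c,s['tcp_pos'][:2],.175,.07)
    if m.sum()>20: Q=P[m];print(n,len(Q),np.median(Q,0),cv2.minAreaRect(np.float32(Q[:,:2])))
save('h1',np.hstack([A[:388],B[:A.shape[0]]]))
E
```

```text
14.7833 [ 0.53561696 -0.00760853  0.19241683] [-1.79972702e+02 -3.58427263e-02 -2.24871916e+01] 0.04573447465833385 [-0.14482871  0.1775818  -0.38048401]
wrist 3240 [ 0.54092845 -0.00138011  0.18161944] ((0.5268816947937012, -0.003820553421974182), (0.04662250727415085, 0.05101623386144638), 67.32853698730469)
267 203
```

View pics/h1.png

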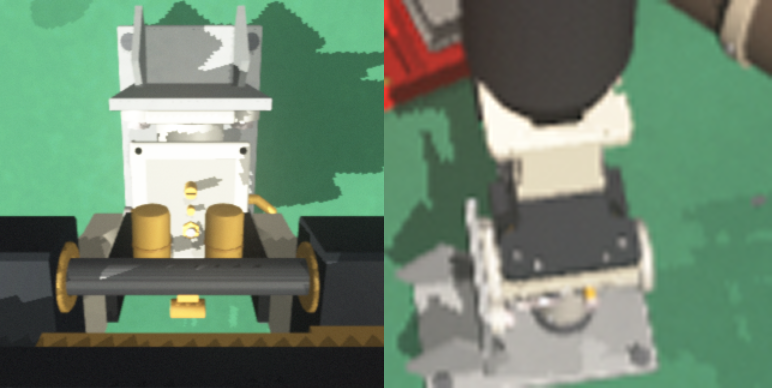

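The wrist view (left) shows the float held level, with its pontoons at (150,230) and (224,230) and its tube at (188,308) visible under the bar. In the scene view (right) the arm hides the float. I'll measure the tube and pontoons from the wrist depth.

```bash
cat > tube.py <<'E'
from fl import *
def tube(c,tcp,yaw=-22.5):
    m,P=flt(c,tcp[:2],tcp[2]-.016,.07)
    k,l,st,ce=cv2.connectedComponentsWithStats(m.astype(np.uint8))
    R=Ro.from_euler('z',yaw,degrees=True).as_matrix()
    for i in range(1,k):
        if st[i,4]<40: continue
        Q=(P[l==i]-tcp)@R   # in carb-aligned axes relative to TCP
        print(st[i],'lo',np.round(np.percentile(Q,2,axis=0)*1e3,1),'med',np.round(np.median(Q,0)*1e3,1),'hi',np.round(np.percentile(Q,98,axis=0)*1e3,1))
    return m,P,l
E
python3 - <<'E'
from tube import *
c=dict(np.load('h_wrist.npz'));tcp=np.array([.53562,-.00761,.19242])
m,P,l=tube(c,tcp)
R=Ro.from_euler('z',-22.5,degrees=True).as_matrix();Q=(P-tcp)@R*1e3
t=m&(Q[...,0]<-26);q=Q[t];ys,xs=np.nonzero(t);print('tube',t.sum(),xs.min(),xs.max(),ys.min(),ys.max(),q.min(0),q.max(0))
# profile of tube: z vs x, and end heights
for a in range(-38,-24,1):
    w=q[(q[:,0]>=a)&(q[:,0]<a+1)]
    if len(w): print(a,len(w),np.round(w[:,2].mean(),2),np.round([w[:,1].min(),w[:,1].max()],1))
top=q[q[:,2]>q[:,2].max()-2];print('slope z vs y',np.polyfit(top[:,1],top[:,2],1),'x vs y',np.polyfit(top[:,1],top[:,0],1))
t=m&(Q[...,0]>-20);q=Q[t]
for sgn in(1,-1):
    w=q[(sgn*q[:,1]>8)&(q[:,2]>-11)];print(sgn,len(w),w.mean(0),'z vs x',np.polyfit(w[:,0],w[:,2],1),w.min(0),w.max(0))
E
```

```text
[ 209  230   34   45 1368] lo [ -3.4   7.9 -18.7] med [  7.8  14.9 -10.1] hi [15.3 22.5 -7.7]
[ 270  230   34   45 1373] lo [ -3.5 -22.1 -18.8] med [  7.6 -14.1 -10.1] hi [15.4 -7.1 -7.7]
[242 306  29  19 499] lo [-34.3  -6.4 -16.6] med [-29.4   0.4 -13.5] hi [-25.    7.3 -11.7]
tube 462 242 270 308 324 [-35.01503882  -6.84546341 -17.73386923] [-26.01580871   7.73933653 -11.19461702]
-36 1 -14.27 [5.7 5.7]
-35 21 -13.38 [-6.3  7.7]
-34 29 -12.91 [-6.8  6.6]
-33 41 -12.56 [-6.8  7.7]
-32 49 -12.54 [-6.8  7.7]
-31 67 -12.74 [-6.8  7.7]
-30 70 -13.43 [-6.8  7.7]
-29 103 -14.61 [-6.4  7.3]
-28 45 -15.32 [-6.3  7.3]
-27 36 -15.31 [-3.7  5.1]
slope z vs y [-2.01044305e-03 -1.24796910e+01] x vs y [-6.45320132e-03 -3.12661297e+01]
1 849 [ 6.26105153 15.46906869 -9.23000213] z vs x [-0.02144398 -9.09574025] [ -4.00156586   8.64165865 -10.99989038] [15.49271355 22.15488508 -6.72225312]
-1 849 [  6.23772636 -14.09138982  -9.24582872] z vs x [-0.01482631 -9.15334629] [ -3.91149187 -20.32176305 -10.99989528] [15.9324882  -8.08090305 -7.15799039]
```

apply_moves(
  targets=[
    {"dp": [-0.001, -0.001, -0.01], "yaw": 0},
    {"dp": [-0.001, -0.001, -0.02], "yaw": 0},
    {"dp": [-0.001, -0.001, -0.03], "yaw": 0},
    {"dp": [-0.001, -0.001, -0.035], "yaw": 0},
    {"dp": [-0.001, -0.001, -0.036], "yaw": 0},
    {"dp": [-0.001, -0.001, -0.036], "yaw": 0},
    {"dp": [-0.001, -0.001, -0.036], "yaw": 0},
    {"dp": [-0.001, -0.001, -0.036], "yaw": 0},
  ],
)

```text
time_s: 15.55
tcp_pos: [0.5344, -0.0091, 0.1564]
eef_rot: [-180.0, -0.0, -22.5]
contact_force: [0.1, 0.1, -0.9]
gripper_width: 0.045
gripper_force: 15.0
```

```bash
cat > chk.py <<'E'
from tube import *
import sys
s=get_state();tcp=np.array(s['tcp_pos']);print(s['time_s'],tcp,s['eef_rot'],s['gripper_width'],s['contact_force'])
c=cap('wrist');np.savez(sys.argv[1]+'.npz',**{k:c[k] for k in('image','range_z','Rwc','o','fx','fy','cx','cy')})
save(sys.argv[1],c['image'][255:384,176:336],4.6)
h,sa,v=cv2.split(cv2.cvtColor(c['image'],cv2.COLOR_RGB2HSV));P=cloud(c)
R=Ro.from_euler('z',-22.5,degrees=True).as_matrix();Q=(P-tcp)@R*1e3
brass=(h>12)&(h<30)&(sa>100)&(v>70)
t=brass&(Q[...,0]<-26)&(Q[...,0]>-40)&(abs(Q[...,1])<12)&(Q[...,2]>-22);q=Q[t];print('tube y',np.percentile(q[:,1],[1,99]),'x',np.percentile(q[:,0],[1,99]),'ztop',np.percentile(q[:,2],96),t.sum())
zt=(.1335-tcp[2])*1e3
p=(~brass)&(abs(Q[...,2]-zt)<3)&(Q[...,0]<-20)&(Q[...,0]>-45)&(abs(Q[...,1])<20)
for sg in(1,-1):
    q=Q[p&(sg*Q[...,1]>0)]
    if len(q)>3: print('post',sg,len(q),'y',np.percentile(q[:,1],[2,98]),'x',np.percentile(q[:,0],[2,98]),'ztop',np.percentile(q[:,2],90))
E
python3 chk.py k1
```

```text
15.55 [ 0.53437546 -0.00907029  0.15642838] [-1.79979215e+02 -3.30172351e-02 -2.25423691e+01] 0.04502478252245436 [ 0.09548821  0.06905584 -0.9001284 ]
tube y [-6.75438004  7.24021471] x [-34.10701786 -26.21362971] ztop -11.744743069778245 420
post 1 74 y [10.9130348  15.76366823] x [-36.22211499 -30.26296882] ztop -22.841238719413475
post -1 69 y [-13.83330599  -9.3439101 ] x [-36.25710243 -30.34862968] ztop -22.814701724681555
```

View pics/k1.png

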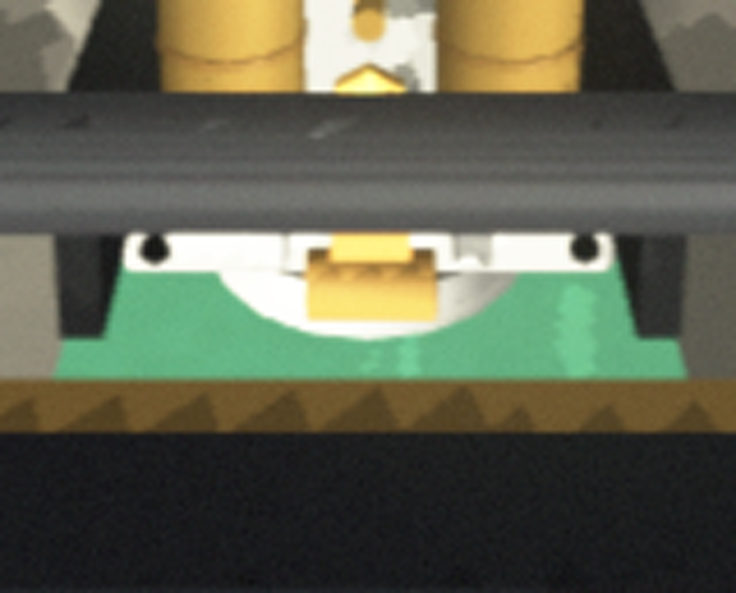

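The crop shows the tube at (371,288), centred over the posts at (265,252) and (472,252), which are partly hidden by the gripper bar. A correction of about 0.5 mm is needed, then I can lower.

apply_moves(
  targets=[
    {"dp": [0.0004, 0.0005, 0], "yaw": 0},
    {"dp": [0.0004, 0.0005, -0.001], "yaw": 0},
    {"dp": [0.0004, 0.0005, -0.003], "yaw": 0},
    {"dp": [0.0004, 0.0005, -0.005], "yaw": 0},
    {"dp": [0.0004, 0.0005, -0.007], "yaw": 0},
    {"dp": [0.0004, 0.0005, -0.009], "yaw": 0},
    {"dp": [0.0004, 0.0005, -0.011], "yaw": 0},
    {"dp": [0.0004, 0.0005, -0.012], "yaw": 0},
    {"dp": [0.0004, 0.0005, -0.012], "yaw": 0},
    {"dp": [0.0004, 0.0005, -0.012], "yaw": 0},
    {"dp": [0.0004, 0.0005, -0.012], "yaw": 0},
    {"dp": [0.0004, 0.0005, -0.012], "yaw": 0},
  ],
)

```text
time_s: 16.6
tcp_pos: [0.5345, -0.0086, 0.1442]
eef_rot: [-180.0, -0.0, -22.5]
contact_force: [-0.4, -0.0, -0.5]
gripper_width: 0.0453
gripper_force: 15.0
```

```bash
python3 chk.py k2; python3 - <<'E'
from h import *
a=[np.r_[get_state()['tcp_pos'],get_state()['contact_force']]]
c=cap('scene');P=cloud(c);hs=cv2.cvtColor(c['image'],cv2.COLOR_RGB2HSV)
m=(P[...,2]>.015)&(P[...,2]<.045)&(np.hypot(P[...,0]-.458,P[...,1]+.278)<.055)&(hs[...,1]<80)
Q=P[m];print('bowl',len(Q),np.median(Q,0),cv2.minAreaRect(np.float32(Q[:,:2])))
c=dict(np.load('k2.npz'));P=cloud(c);tcp=np.array(a[0][:3]);R=Ro.from_euler('z',-22.5,degrees=True).as_matrix();Q=(P-tcp)@R*1e3
q=Q[(Q[...,0]<-27)&(Q[...,0]>-38)&(abs(Q[...,1]-.3)<6)&(Q[...,2]>-18)]
for x in range(-37,-27): 
    w=q[(q[:,0]>=x)&(q[:,0]<x+1)]
    if len(w):print(x,len(w),w[:,2].mean().round(2))
E
```

```text
16.6 [ 0.53453687 -0.00861432  0.14418407] [-1.79992336e+02 -1.11180155e-02 -2.25421951e+01] 0.045339553382428024 [-0.42168704 -0.02291093 -0.47549064]
tube y [-6.75641043  7.20702732] x [-33.6937366  -26.08442645] ztop -11.989741585436358 425
post 1 151 y [ 2.02599998 14.90571477] x [-35.38124668 -27.12959483] ztop -10.876823827700527
post -1 154 y [-14.4718945   -4.31271855] x [-35.82041717 -27.16178593] ztop -10.924343872186586
bowl 150 [ 0.47988957 -0.27353948  0.03448617] ((0.4786436855792999, -0.27623388171195984), (0.05896681547164917, 0.031701624393463135), 78.69230651855469)
-36 1 -14.81
-35 17 -13.66
-34 23 -12.97
-33 28 -12.47
-32 41 -12.41
-31 57 -12.83
-30 55 -13.44
-29 72 -14.33
-28 56 -15.05
```

View pics/k2.png

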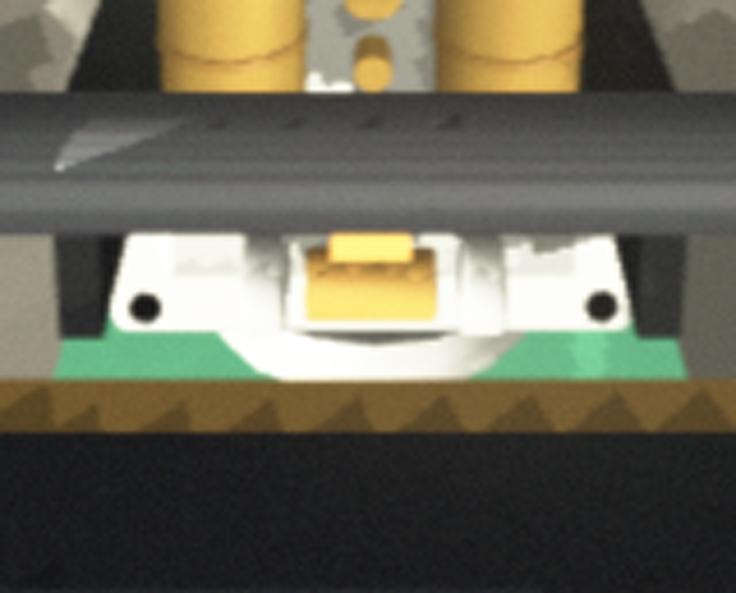

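The crop shows the tube at (371,288) sitting between the post tops at (272,285) and (480,285), pontoons over the chamber. I'll do one precise check of post against tube in x.

```bash
python3 - <<'E'
from h import *
tcps={'k1':(.53438,-.00907,.15643),'k2':(.53454,-.00861,.14418),'w4':(.46883,.01904,.24127)}
R=Ro.from_euler('z',-22.5,degrees=True).as_matrix()
for n in tcps:
    c=dict(np.load(n+'.npz'));P=cloud(c)
    tcp=np.array(tcps['k2']); 
    Q=(P-np.array([.50543,.00395,.128]))@R*1e3   # about assumed pivot
    for sg in(1,-1):
        q=Q[(abs(Q[...,2]-5.5)<1.0)&(sg*Q[...,1]>8)&(sg*Q[...,1]<18)&(abs(Q[...,0])<9)]
        print(n,sg,len(q),'x',q[:,0].min().round(2),q[:,0].max().round(2),'y',q[:,1].min().round(2),q[:,1].max().round(2),'z',q[:,2].mean().round(2))
    if n!='w4':
        q=(np.array(tcps[n])-np.array([.50543,.00395,.128]))@R*1e3;print('   tcp',q,'-> tube',q+[-32,.25,-16.3])
E
```

```text
k1 1 42 x -2.69 1.54 y 9.96 14.84 z 5.21
k1 -1 44 x -2.79 1.54 y -14.72 -10.3 z 5.12
   tcp [31.72885076 -0.95022615 28.43      ] -> tube [-0.27114924 -0.70022615 12.13      ]
k2 1 64 x -2.59 4.2 y 10.15 14.35 z 5.09
k2 -1 68 x -2.54 3.45 y -14.87 -10.19 z 5.03
   tcp [31.7006371  -0.46401221 16.18      ] -> tube [-0.2993629  -0.21401221 -0.12      ]
w4 1 34 x -2.74 3.04 y 9.93 14.35 z 5.35
w4 -1 42 x -3.56 4.48 y -14.86 -10.39 z 5.16
```

apply_moves(
  targets=[
    {"dp": [0.0004, -0.0002, 0.0002], "yaw": 0},
    {"dp": [0.0004, -0.0002, 0.0002], "yaw": 0},
    {"dp": [0.0004, -0.0002, 0.0002], "yaw": 0},
    {"dp": [0.0004, -0.0002, 0.0002], "yaw": 0},
    {"dp": [0.0004, -0.0002, 0.0002], "yaw": 0},
    {"dp": [0.0004, -0.0002, 0.0002], "yaw": 0},
    {"dp": [0.0004, -0.0002, 0.0002], "yaw": 0},
    {"dp": [0.0004, -0.0002, 0.0002], "yaw": 0},
  ],
)

```text
time_s: 17.37
tcp_pos: [0.5348, -0.0088, 0.1443]
eef_rot: [180.0, -0.0, -22.5]
contact_force: [-0.1, 0.0, -0.1]
gripper_width: 0.0451
gripper_force: 15.0
```

```bash
python3 - <<'E'
from h import *
s=get_state();print(s['time_s'],s['tcp_pos'],s['eef_rot'],s['contact_force'],s['gripper_width'],s['gripper_force'])
q=(np.array(s['tcp_pos'])-[.50543,.00395,.128])@Ro.from_euler('z',-22.5,degrees=True).as_matrix()*1e3;q=q+[-32,.25,-16.3];print('tube',q)
if np.abs(q).max()<.6 and np.linalg.norm(s['contact_force'])<4: print(r.close_job())
E
```

```text
17.3667 [ 0.53484709 -0.00882615  0.14426306] [ 1.79998742e+02 -3.50811644e-04 -2.25431513e+01] [-0.14909801  0.00342407 -0.10852352] 0.04511796436330598 14.998941868543625
tube [ 0.06707191 -0.2961932  -0.03694189]
the job is handed in; nothing more can be done
None
```

The bowl is open side down in the big bay, and the float's hinge tube is held between the posts, measured within 0.3 mm of the pin-hole axis with almost no contact force; the job was handed in at 17.4 s.

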